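# Tare the clay scale through its shuttered well

### The arm

A 6-joint arm with a two-finger parallel gripper is mounted at the origin on a cart in front of the work surface, level with it; the furniture and walls round the work are solid. World frame = base frame: x ahead of the robot, y to its left, z up, the work surface at z = 0. Lengths are in m, angles in degrees, forces in N, time in s.
With the tool pointing down it reaches from about 0.375 to 0.9 m from the base axis. Payload 3.1 kg.
Tool frame: the origin (TCP) lies on the centre line of the jaws, within the pads' length; the fingertips stand 25 mm ahead of it and the grasp point (between the pads) lies 6 mm ahead of it; z points along the fingers, y is the line along which they close (so a half turn about z gives the same grasp; the last joint's range is limited). The gripper opens to 87 mm and grips with 3 to 60 N. Pads are 19 mm wide; open, the fingers measure 117 mm over their backs; the gripper's body (75 mm by 190 mm) begins 51 mm behind the grasp point.
Start: joints at [61.049, 30.224, 82.088, -0, 67.689, -10.227], TCP at [0.201, 0.592, 0.248] pointing down, gripper open.
Joint ranges: [-176.69, 176.69], [-43.24, 126.21], [12.49, 139.97], [-82, 262], [0, 151.66], [-163.58, 163.58]. Speed limits (degrees/s): [159.86, 159.86, 180, 180, 180, 180].

### API

Orientations are given as a 3x3 rotation matrix whose columns are the frame's x, y, z axes.
In Python, from rig import * gives the robot as it stands.
- The arm moves only by the tool step_arm, never from a script. Its argument "steps" is a list of rows, each a list of 7 numbers: the shift along the tool's x, y, z normalised to -1 to 1, where 1 is 0.3 m, then the turn, a rotation vector about the tool's x, y, z normalised to -1 to 1, where 1 is 45 degrees, then the gripper's target within -1 to 1 (shut at 1, half-way at 0, fully open at -1). A call has 1 to 8 rows; each row is the pose to reach, as a shift and turn from the pose commanded when the call began, along the tool's axes at that moment; what a row does not reach only later rows make up. A row lasts 1/12 s, in which the tool goes at most 41.7 mm and 7.16 degrees, less where a joint would pass 70% of its speed; a pose out of reach is approached as far as the arm can. A call with a number of a shift or a turn outside -1 to 1 is refused whole. A call with a gripper value outside its range is refused whole. The fingers move at their own pace and stop on an object; the grip force is fixed at half the most. Time passes only in rows, so rows that repeat a pose let the fingers close. It gives the time, the measured TCP pose, the force, the opening and the grip force at its end, in the units of the state.
- read_state(): the state, without advancing time (a new reading comes with each control period).
- capture(name): name is "scene" or "top" or "wrist"; returns a dict with "image" (400x640x3 uint8, red, green, blue), "vertical_fov" (degrees; the focal length in pixels is half the picture's height over the tangent of half this angle, whatever the lens; pixels are square), "cx", "cy" (the principal point, pixels), "world_from_camera" (4x4, takes a point from camera to world coordinates); the wrist camera has in their place "T_tool_cam" (4x4, takes a point from camera to tool coordinates, whose origin is the TCP and whose axes are the flange's). Camera axes: x right, y down, z forward; pixel columns grow to the right and rows downward; lengths in m; the calibration is good to about 2 mm. A picture is of the moment at which its call begins: read the wrist's pose just before it. There is no depth.
- hand_in(): hands the job in; it is judged then, once.
The state is a dict: "time_s": time; "joint_positions": joint angles; "qvel": joint speeds; "tau": joint torques, N m; "position": TCP position; "tcp_rot": TCP orientation; "force": force on the tool from outside, world axes, zero at the start; "moment": the same for the moment, N m; "opening": opening from 0.0 (shut) to 1.0 (fully open); "grasp_force": force on a finger pad.
Only numpy, scipy, OpenCV 4.12 (cv2) and the standard library are available. Lean on these libraries where they do the work, as an engineer would, in place of code of your own. Each camera call takes 0.05 s, during which the arm holds its last target. There are 200 camera calls.

### The job

Zero the bench scale with the white pot standing on its pan: slide the blue dust shutter fully open, reach a fingertip down the well to press the sunken orange tare key to its bottom and hold it there for a second, then let the key come up and slide the shutter fully closed again. Only push and press gently with the fingertips: grip and lift nothing, and leave the pot, the clay ball and the clay stamp where they are.

Things in the scene. Friction and masses are not known exactly. Their poses are not given: they have to be found in the camera images.
- bench_scale: White bench scale with grey bumper strips, 262 x 186 x 57 mm (x, y, z), fixed to the table. Origin under its middle on the table; +z up, +x points from the control panel (the near end, with display, well and shutter) to the steel pan (the far end), +y to the left. Its deck is 45 mm above the table. Two low aluminium rails (6 mm high, inner faces 56 mm apart) run along y and guide the shutter.
- well_mouth (a point): Middle of the mouth of the well, at deck height, axes as the scale's. Scale frame: (-0.055, 0.040, 0.045). The well is a rectangular hole, 40 mm along the scale's x and 54 mm along its y, with straight walls, 34 mm deep.
- key_top (a point): Middle of the top face of the orange round tare key, 28 mm across, on the axis of the well; when up, its top is 18 mm below the deck (27 mm above the table). Moves down with the key.
- tare_key (a joint): Travel of the tare key in m: 0 = up, 0.006 = bottomed. A spring pushes it back up: 1.5 N to start it, 4.5 N to bottom it.
- rib_top (a point): Middle of the top of the upright rib of the blue shutter, axes as the scale's. The shutter is a plate 54 x 66 mm (x, y), 3 mm thick, its top 48.5 mm above the table; the rib stands across its middle, 34 mm long along the scale's x, 7 mm thick along y, 17 mm high, its top 65.5 mm above the table. Push the rib on its side.
- shutter (a joint): Opening of the shutter in m: 0 = closed (centred over the well), 0.068 = fully open. It opens toward the scale's -y (right) and stays where it is left; sliding friction 1.5 N. The run may start with it up to 15 mm ajar.
- white_pot: White plastic pot, 68 mm across, 40 mm high, 0.15 kg, loose on the square steel pan (pan top 57 mm above the table). Origin at the middle of its underside, z up. Leave alone.
- pan_centre (a point): Middle of the square steel pan's top. Scale frame: (0.055, 0, 0.057). Pan 136 x 164 mm.
- clay_ball: Grey-beige lump of clay, 58 x 59 x 37 mm, loose on the table to the left of the scale. Origin under its middle. Leave alone.
- clay_stamp: Dark wooden stamp, 64 x 36 x 16 mm, loose on the table to the left of the scale. Origin under its middle. Leave alone.

How it is judged (in metres and radians):
On the way, in this order (a step that is already met when the one before it is completed fails the run):
1. the shutter is slid open, at least 58 of its 68 mm (value of joint shutter above 0.058 m), for 0.1 s.
2. a finger holds the tare key down, at least 4.5 of its 6 mm (value of joint tare_key above 0.0045 m and contact force between the fingers and tare_key above 0.5 N), for 0.6 s.
3. the key is up again and the shutter is closed to within 6 mm (value of joint tare_key below 0.0015 m and value of joint shutter below 0.006 m), for 0.1 s.
At the end, for the whole second after the job is handed in: The shutter is closed to within 6 mm, the tare key is up (within 1.5 mm), and the pot stands upright and at rest on the pan (within 50 mm of the pan's middle) (all of step 3 and angle between white_pot's own z axis and vertical below 0.1 rad and distance between white_pot and pan_centre below 0.05 m and linear speed of white_pot below 0.02 m/s); the robot touches nothing.
It fails at once if the white pot is moved more than 15 mm or tipped (distance of white_pot from where it was at the start of the episode above 0.015 m or angle between white_pot's own z axis and vertical above 0.3 rad).
It fails at once if the clay ball or the clay stamp is moved more than 15 mm (distance of any of clay_ball, clay_stamp from where it was at the start of the episode above 0.015 m).
It fails at once if the scale, its shutter or its key is gripped or pushed with more than 40 N (contact force between the fingers and bench_scale above 40 N).
It also fails if it takes over 67 s, if anything falls off the work surface, if the arm or the gripper's body presses on something with over 40 N, if the wrist force passes 120 N, or if a joint passes its speed limit or range.

## Working session

There is one attempt and no reset: what is moved stays moved. The work goes in short steps, Python scripts to look and compute and a tool call to move; the robot and the scene stay as the last step left them, time stands still between calls to the robot, and variables do not carry over. Pictures are saved under pics/ and viewed, at most 10 in all, crops included, and the job is handed in when it is done.

Besides the shell and the picture viewer there is one more tool, called after "Call:" in YAML: its name, and indented under it one key for each argument. step_arm: Moves the arm, as the interface text tells. Scaled input: -1 to 1 covers 0.3 m each way for a shift and 45 degrees each way for a turn. Its arguments: {"type":"object","properties":{"steps":{"type":"array"}},"required":["steps"]}

```bash
mkdir -p pics; python3 - <<'E'
from rig import *
import cv2,numpy as np,pickle
s=read_state();print({k:np.round(v,3).tolist() for k,v in s.items()})
d={}
for n in("scene","top"):
    c=capture(n);d[n]=c;cv2.imwrite(f"pics/{n}0.png",c["image"][:,:,::-1])
    print(n,c["vertical_fov"],c["cx"],c["cy"],np.round(c["world_from_camera"],3).tolist())
pickle.dump(d,open("d0.pkl","wb"))
E
```

```text
{'time_s': 0.0, 'joint_positions': [61.049, 30.277, 82.156, 0.001, 67.687, -10.226], 'qvel': [0.02, -0.042, -0.046, -0.124, -0.088, 0.022], 'tau': [-0.001, -44.004, -17.659, 0.063, 0.058, -0.0], 'position': [0.2, 0.591, 0.247], 'tcp_rot': [[-0.947, 0.321, -0.001], [0.321, 0.947, -0.002], [0.0, -0.002, -1.0]], 'force': [-0.63, 0.295, 0.72], 'moment': [0.016, -0.021, 0.001], 'grasp_force': 0.0, 'opening': 1.002}
scene 49.653992179351675 317.3747065152046 196.59977577830904 [[-0.515, -0.412, 0.752, -0.1], [-0.857, 0.262, -0.444, 0.369], [-0.014, -0.873, -0.488, 0.479], [0.0, 0.0, 0.0, 1.0]]
top 44.56020055239816 319.01410247776266 200.64302997300342 [[0.023, -0.997, 0.075, 0.49], [-1.0, -0.022, 0.019, -0.027], [-0.017, -0.076, -0.997, 0.905], [0.0, 0.0, 0.0, 1.0]]
```

View pics/top0.png

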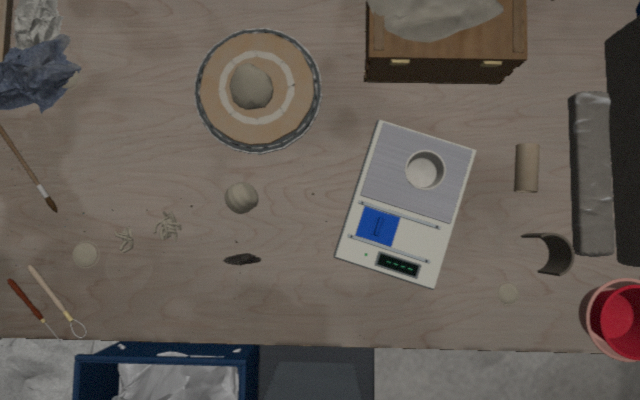

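View pics/scene0.png

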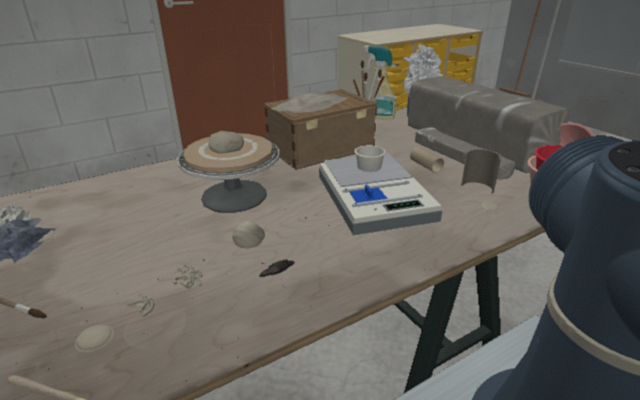

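The top view shows the scale with corners at about (380,121), (475,150), (435,289) and (336,257). The blue shutter is near (377,227), with its rib at its middle, and the pot is at (424,170). Next I measure these.

```bash
cat > h.py <<'E'
import numpy as np,cv2
def ray(c,uv,z,T=None):
    T=c["world_from_camera"] if T is None else T
    f=200/np.tan(np.radians(c["vertical_fov"]/2))
    d=T[:3,:3]@np.array([(uv[0]-c["cx"])/f,(uv[1]-c["cy"])/f,1]);o=T[:3,3]
    return o+d*(z-o[2])/d[2]
def blue(img):
    h=cv2.cvtColor(img,cv2.COLOR_RGB2HSV);return cv2.inRange(h,(105,150,60),(125,255,255))
E
python3 - <<'E'
import pickle;from h import *
d=pickle.load(open("d0.pkl","rb"));c=d["top"];im=c["image"]
m=blue(im);m[300:]=0;m[:,:330]=0
n,l,st,ce=cv2.connectedComponentsWithStats(m);i=1+st[1:,4].argmax();print("blue",st[i],ce[i])
p=np.argwhere(l==i)[:,::-1].astype(np.float32)
bx=cv2.boxPoints(cv2.minAreaRect(p));B=np.array([ray(c,q,.0485)for q in bx]);print(bx,B.round(4),np.linalg.norm(np.diff(B,axis=0),axis=1))
g=im.min(2);w=((g>95)*255).astype(np.uint8);w[:110]=0;w[300:]=0;w[:,:325]=0;w[:,485:]=0
w=cv2.morphologyEx(w,cv2.MORPH_CLOSE,np.ones((9,9)))
w=cv2.morphologyEx(w,cv2.MORPH_OPEN,np.ones((5,5)))
k=max(cv2.findContours(w,0,2)[0],key=cv2.contourArea)
bx=cv2.boxPoints(cv2.minAreaRect(k));S=np.array([ray(c,q,.045)for q in bx]);print(bx,S.round(4),np.linalg.norm(np.diff(S,axis=0),axis=1),S.mean(0))
for e in np.diff(S,axis=0):print(np.degrees(np.arctan2(e[1],e[0])))
for e in np.diff(B,axis=0):print("b",np.degrees(np.arctan2(e[1],e[0])))
crop=im[110:300,325:490].copy();cv2.imwrite("pics/crop.png",cv2.resize(crop[:,:,::-1],None,fx=3,fy=3,interpolation=2))
E
```

```text
blue [ 356  207   43   39 1078] [377.34230056 226.04174397]
[[355.56534 234.57458]
 [364.67978 206.2185 ]
 [399.28323 217.34103]
 [390.1688  245.69711]] [[ 0.4967 -0.0761  0.0485]
 [ 0.5467 -0.0912  0.0485]
 [ 0.5285 -0.152   0.0485]
 [ 0.4787 -0.1367  0.0485]] [0.05227209 0.06345908 0.05212046]
[[325. 110.]
 [484. 110.]
 [484. 299.]
 [325. 299.]] [[ 0.7182 -0.0177  0.045 ]
 [ 0.7234 -0.301   0.045 ]
 [ 0.3906 -0.3003  0.045 ]
 [ 0.3836 -0.0251  0.045 ]] [0.28337489 0.33287037 0.2752299 ] [ 0.55395151 -0.16104468  0.045     ]
-88.93898195065005
179.86822370625688
91.44577764710534
b -16.81003404279869
b -106.64927095141088
b 162.90803728239084
```

View pics/crop.png

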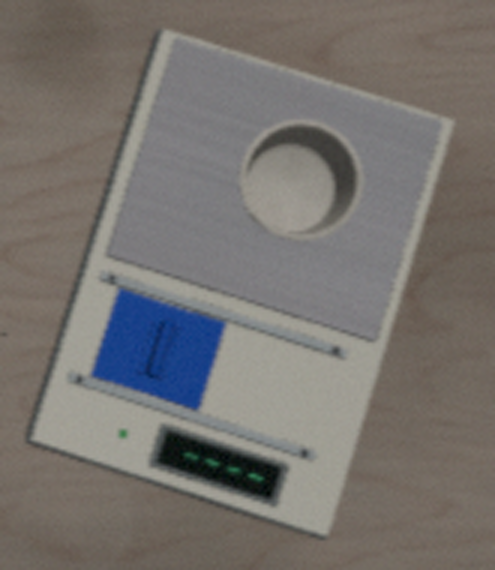

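The crop shows clean scale edges, the shutter almost closed, the rib at crop (160,350), and the pot at crop (300,180). I'll build the scale frame from these, then move above it for a wrist view.

```bash
cat >> h.py <<'E'
def tosc(o,yaw,p):
    c,s=np.cos(yaw),np.sin(yaw);v=np.asarray(p)[...,:2]-o;return np.stack([v@[c,s],v@[-s,c]],-1)
def towd(o,yaw,p):
    c,s=np.cos(yaw),np.sin(yaw);p=np.asarray(p);return np.array([o[0]+c*p[0]-s*p[1],o[1]+s*p[0]+c*p[1]])
def move(st,target,yaw):
    """tool-frame normalised shift and z turn; tool y to align with scale y, z down"""
    R=np.array(st["tcp_rot"]);d=R.T@(np.array(target)-st["position"])
    from scipy.spatial.transform import Rotation as Q
    G=np.array([[-np.cos(yaw),-np.sin(yaw),0],[-np.sin(yaw),np.cos(yaw),0],[0,0,-1]])
    return (d/.3).round(4),(Q.from_matrix(R.T@G).as_rotvec(degrees=True)/45).round(4)
E
python3 - <<'E'
from rig import *
import pickle;from h import *
c=pickle.load(open("d0.pkl","rb"))["top"]
px=np.array([(163,30),(453,121),(328,537),(30,441)])/3+[325,110]
P=np.array([ray(c,q,.045)[:2] for q in px]);print(P.round(4),np.linalg.norm(P-np.roll(P,-1,0),axis=1))
o=P.mean(0);v=P[0]-P[3]+P[1]-P[2];yaw=np.arctan2(v[1],v[0]);print("o",o,np.degrees(yaw))
B=np.array([[0.4967,-.0761],[.5467,-.0912],[.5285,-.152],[.4787,-.1367]]);print("shutter",tosc(o,yaw,B).round(4),tosc(o,yaw,B.mean(0)))
print("rib",tosc(o,yaw,ray(c,np.array([160,350])/3+[325,110],.0655)))
print("pot",tosc(o,yaw,ray(c,np.array([301,180])/3+[325,110],.097)))
s=read_state();print(move(s,[*towd(o,yaw,(-.055,.03)),.25],yaw))
E
```

```text
[[ 0.7018 -0.1152]
 [ 0.6505 -0.2868]
 [ 0.4056 -0.2146]
 [ 0.4567 -0.041 ]] [0.17915308 0.25533771 0.18091455 0.25607703]
o [ 0.55363947 -0.16438508] -16.627126300036622
shutter [[-0.0798  0.0683]
 [-0.0276  0.0681]
 [-0.0276  0.0047]
 [-0.0797  0.0051]] [-0.05369288  0.03654953]
rib [-0.05532654  0.03616577]
pot [ 0.05678227 -0.00695584]
(array([-1.7373, -1.9147, -0.008 ]), array([-0.0024, -0.0005, -0.0466]))
```

Call:
step_arm:
  steps:
    - [-0.58,-0.64,0,0,0,-0.046,1]
    - [-0.58,-0.64,0,0,0,-0.046,1]
    - [-0.58,-0.64,0,0,0,-0.046,1]
    - [-0.58,-0.64,0,0,0,-0.046,1]
    - [-0.58,-0.64,0,0,0,-0.046,1]
    - [-0.58,-0.64,0,0,0,-0.046,1]
    - [-0.58,-0.64,0,0,0,-0.046,1]
    - [-0.58,-0.64,0,0,0,-0.046,1]

```text
time_s: 0.77
position: [0.3044, 0.3519, 0.2474]
tcp_rot: [[-0.957, 0.291, -0.001], [0.291, 0.957, -0.001], [0.001, -0.001, -1.0]]
force: [-1.3, -0.1, -1.1]
opening: 0.475
grasp_force: 0.0
```

Call:
step_arm:
  steps:
    - [-0.6,-0.62,0,0,0,0,1]
    - [-0.6,-0.62,0,0,0,0,1]
    - [-0.6,-0.62,0,0,0,0,1]
    - [-0.6,-0.62,0,0,0,0,1]
    - [-0.6,-0.62,0,0,0,0,1]
    - [-0.6,-0.62,0,0,0,0,1]
    - [-0.6,-0.62,0,0,0,0,1]
    - [-0.6,-0.62,0,0,0,0,1]

```text
time_s: 1.43
position: [0.4251, 0.1235, 0.2476]
tcp_rot: [[-0.957, 0.29, 0.002], [0.29, 0.957, 0.0], [-0.001, 0.001, -1.0]]
force: [-0.1, -0.0, -0.2]
opening: 0.014
grasp_force: 0.0
```

Call:
step_arm:
  steps:
    - [-0.6,-0.62,0,0,0,0,1]
    - [-0.6,-0.62,0,0,0,0,1]
    - [-0.6,-0.62,0,0,0,0,1]
    - [-0.6,-0.62,0,0,0,0,1]
    - [-0.6,-0.62,0,0,0,0,1]
    - [-0.6,-0.62,0,0,0,0,1]
    - [-0.6,-0.62,0,0,0,0,1]
    - [-0.6,-0.62,0,0,0,0,1]

```text
time_s: 2.1
position: [0.544, -0.1055, 0.2471]
tcp_rot: [[-0.958, 0.288, 0.001], [0.288, 0.958, 0.0], [-0.001, 0.001, -1.0]]
force: [-1.0, 0.5, -0.7]
opening: 0.007
grasp_force: 0.0
```

```bash
python3 - <<'E'
from rig import *
import pickle;from h import *
s=read_state();w=capture("wrist");cv2.imwrite("pics/w1.png",w["image"][:,:,::-1])
pickle.dump((s,w),open("w1.pkl","wb"))
o=np.array([.55364,-.16439]);yaw=np.radians(-16.63)
print(s["time_s"],s["position"],s["opening"],tosc(o,yaw,s["position"]),move(s,[*towd(o,yaw,(-.055,.065)),.25],yaw))
T=np.eye(4);T[:3,:3]=s["tcp_rot"];T[:3,3]=s["position"];T=T@w["T_tool_cam"];print(T.round(3),w["vertical_fov"])
m=blue(w["image"]);p=np.argwhere(m)[:,::-1].astype(np.float32);print(len(p))
b=cv2.boxPoints(cv2.minAreaRect(p));print(b);B=np.array([ray(w,q,.0485,T) for q in b]);print(B.round(4),tosc(o,yaw,B).round(4))
E
```

```text
2.1 [ 0.54397909 -0.10550033  0.24711483] 0.007135554902247969 [-0.02611046  0.05366163] (array([ 0.0963,  0.0377, -0.0097]), array([ 0.0007,  0.0012, -0.0019]))
[[ 0.288  0.928  0.239  0.479]
 [ 0.958 -0.279 -0.071 -0.087]
 [ 0.001  0.249 -0.968  0.383]
 [ 0.     0.     0.     1.   ]] 68.90204123102018
2502
[[275. 142.]
 [331. 142.]
 [331. 186.]
 [275. 186.]]
[[ 0.4786 -0.1374  0.0485]
 [ 0.4967 -0.0771  0.0485]
 [ 0.5451 -0.0911  0.0485]
 [ 0.5263 -0.1537  0.0485]] [[-0.0796  0.0043]
 [-0.0795  0.0673]
 [-0.0292  0.0678]
 [-0.0293  0.0024]]
```

View pics/w1.png

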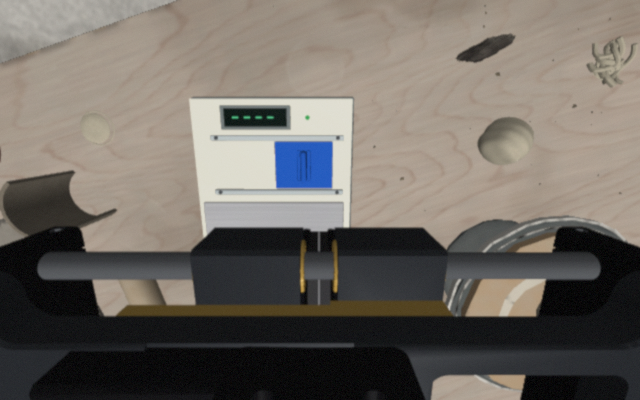

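The wrist view agrees with the top view: blue shutter at (275–331, 142–186), rib at (304,165), shutter about 4 mm ajar. Next I go down left of the rib, with the tips about 5 mm above the plate.

Call:
step_arm:
  steps:
    - [0.096,0.036,0,0,0,0,1]
    - [0.096,0.036,0.1,0,0,0,1]
    - [0.096,0.036,0.2,0,0,0,1]
    - [0.096,0.036,0.3,0,0,0,1]
    - [0.096,0.036,0.4,0,0,0,1]
    - [0.096,0.036,0.48,0,0,0,1]
    - [0.096,0.036,0.5,0,0,0,1]
    - [0.096,0.036,0.5,0,0,0,1]

```text
time_s: 2.82
position: [0.5154, -0.0835, 0.0961]
tcp_rot: [[-0.959, 0.284, -0.006], [0.284, 0.959, 0.003], [0.006, 0.001, -1.0]]
force: [-0.5, 0.9, 1.0]
opening: 0.008
grasp_force: 0.0
```

```bash
cat > st.py <<'E'
from rig import *
from h import *
s=read_state();w=capture("wrist");o=np.array([.55364,-.16439]);yaw=np.radians(-16.63)
T=np.eye(4);T[:3,:3]=s["tcp_rot"];T[:3,3]=s["position"];T=T@w["T_tool_cam"]
p=np.argwhere(blue(w["image"]))[:,::-1].astype(np.float32)
print("t",s["time_s"],"tcp sc",tosc(o,yaw,s["position"]).round(4),"tipz",round(s["position"][2]-.025,4),"F",s["force"].round(2))
if len(p)>200:
    x,y,a,b=cv2.boundingRect(p);B=np.array([ray(w,q,.0485,T) for q in[(x,y),(x+a,y),(x+a,y+b),(x,y+b)]]);print("blue",(x,y,a,b),tosc(o,yaw,B).round(4).tolist())
import sys
if len(sys.argv)>1: cv2.imwrite(f"pics/{sys.argv[1]}.png",w["image"][:,:,::-1])
E
python3 st.py w2
```

```text
t 2.8167 tcp sc [-0.0598  0.0666] tipz 0.0711 F [-0.52  0.91  0.95]
blue (224, 205, 99, 46) [[-0.0797, 0.0043], [-0.0798, 0.0689], [-0.0476, 0.0691], [-0.0474, 0.0019]]
```

View pics/w2.png

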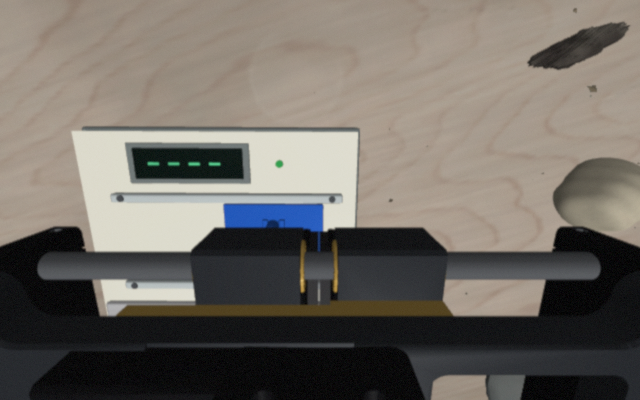

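The view shows the rib at about (275,222), clear of the closed fingers. Lowering 16 mm, then pushing toward −y in small increments.

Call:
step_arm:
  steps:
    - [-0.015,0,0.025,0,0,0,1]
    - [-0.015,0,0.05,0,0,0,1]
    - [-0.015,0,0.052,0,0,0,1]
    - [-0.015,0,0.052,0,0,0,1]

```text
time_s: 3.2
position: [0.522, -0.088, 0.0822]
tcp_rot: [[-0.958, 0.287, 0.0], [0.287, 0.958, -0.0], [-0.0, 0.0, -1.0]]
force: [-0.0, 0.2, 0.4]
opening: 0.006
grasp_force: 0.0
```

Call:
step_arm:
  steps:
    - [0,-0.015,0,0,0,0,1]
    - [0,-0.03,0,0,0,0,1]
    - [0,-0.045,0,0,0,0,1]
    - [0,-0.06,0,0,0,0,1]
    - [0,-0.075,0,0,0,0,1]
    - [0,-0.09,0,0,0,0,1]
    - [0,-0.1,0,0,0,0,1]
    - [0,-0.1,0,0,0,0,1]

```text
time_s: 3.87
position: [0.5131, -0.1176, 0.082]
tcp_rot: [[-0.958, 0.287, -0.0], [0.287, 0.958, -0.0], [-0.0, -0.0, -1.0]]
force: [1.0, 0.4, -0.9]
opening: 0.006
grasp_force: 0.0
```

```bash
python3 st.py
```

```text
t 3.8667 tcp sc [-0.0523  0.0332] tipz 0.057 F [ 0.96  0.41 -0.89]
blue (244, 198, 107, 54) [[-0.0801, -0.0119], [-0.08, 0.0521], [-0.0452, 0.053], [-0.0452, -0.0142]]
```

Call:
step_arm:
  steps:
    - [0,-0.02,0,0,0,0,1]
    - [0,-0.04,0,0,0,0,1]
    - [0,-0.06,0,0,0,0,1]
    - [0,-0.08,0,0,0,0,1]
    - [0,-0.1,0,0,0,0,1]
    - [0,-0.12,0,0,0,0,1]
    - [0,-0.135,0,0,0,0,1]
    - [0,-0.14,0,0,0,0,1]

```text
time_s: 4.58
position: [0.5008, -0.1578, 0.0819]
tcp_rot: [[-0.958, 0.287, -0.001], [0.287, 0.958, 0.0], [0.001, -0.0, -1.0]]
force: [-0.7, 1.4, 0.1]
opening: 0.005
grasp_force: 0.8
```

Call:
step_arm:
  steps:
    - [0,0,0,0,0,0,1]
    - [0,0,0,0,0,0,1]

```text
time_s: 4.75
position: [0.5014, -0.1575, 0.082]
tcp_rot: [[-0.958, 0.287, 0.0], [0.287, 0.958, -0.001], [-0.001, -0.0, -1.0]]
force: [0.1, -0.3, 0.6]
opening: 0.008
grasp_force: 0.0
```

```bash
python3 st.py
```

```text
t 4.75 tcp sc [-0.0521 -0.0084] tipz 0.057 F [ 0.15 -0.29  0.57]
blue (244, 197, 107, 55) [[-0.0804, -0.0535], [-0.0804, 0.0105], [-0.0449, 0.0114], [-0.045, -0.0558]]
```

Opening is about 62 mm. I nudge another 4 mm, back off, then look.

Call:
step_arm:
  steps:
    - [0,-0.007,0,0,0,0,1]
    - [0,-0.014,0,0,0,0,1]
    - [0,-0.014,0,0,0,0,1]
    - [0,-0.014,0,0,0,0,1]
    - [0,0.0,0,0,0,0,1]
    - [0,0.02,0,0,0,0,1]
    - [0,0.04,-0.1,0,0,0,1]
    - [0,0.06,-0.2,0,0,0,1]

```text
time_s: 5.47
position: [0.505, -0.1384, 0.1409]
tcp_rot: [[-0.958, 0.287, -0.005], [0.287, 0.958, 0.003], [0.006, 0.001, -1.0]]
force: [0.1, -0.3, 0.9]
opening: 0.004
grasp_force: 0.0
```

Call:
step_arm:
  steps:
    - [0,0.1,-0.2,0,0,0,1]
    - [0.1,0.15,-0.3,0,0,0,1]
    - [0.1,0.15,-0.3,0,0,0,1]
    - [0.1,0.15,-0.3,0,0,0,1]

```text
time_s: 5.8
position: [0.4906, -0.0857, 0.236]
tcp_rot: [[-0.959, 0.284, 0.005], [0.284, 0.959, -0.002], [-0.006, -0.0, -1.0]]
force: [-0.5, -0.3, -0.1]
opening: 0.004
grasp_force: 0.0
```

```bash
cat >> st.py <<'E'
h=cv2.cvtColor(w["image"],cv2.COLOR_RGB2HSV);q=cv2.inRange(h,(5,150,80),(20,255,255));q[225:]=0
n,l,S,C=cv2.connectedComponentsWithStats(q)
for i in range(1,n):
    if S[i,4]>60:print("orange",S[i],[tosc(o,yaw,ray(w,u,.027,T)).round(4).tolist() for u in(C[i],S[i,:2],S[i,:2]+S[i,2:4])])
E
python3 st.py w3
```

```text
t 5.8 tcp sc [-0.0829  0.0574] tipz 0.211 F [-0.47 -0.25 -0.14]
blue (219, 192, 57, 37) [[-0.08, -0.0561], [-0.0802, 0.0086], [-0.0358, 0.007], [-0.0356, -0.0599]]
orange [295 199  21  20 339] [[-0.0549, 0.0407], [-0.0668, 0.0282], [-0.0413, 0.0538]]
```

View pics/w3.png

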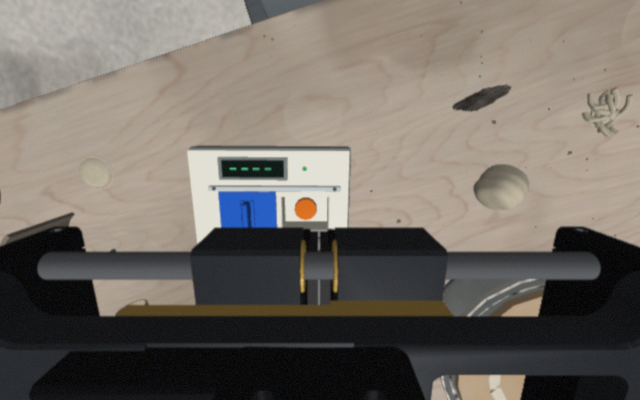

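The orange key shows at (305,209), giving scale (−0.055, 0.041), which matches the given well position. The shutter is at about 66 mm. Moving above the well.

Call:
step_arm:
  steps:
    - [-0.093,-0.058,0.05,0,0,0,1]
    - [-0.093,-0.058,0.15,0,0,0,1]
    - [-0.093,-0.058,0.25,0,0,0,1]
    - [-0.093,-0.058,0.35,0,0,0,1]
    - [-0.093,-0.058,0.45,0,0,0,1]
    - [-0.093,-0.058,0.5,0,0,0,1]
    - [-0.093,-0.058,0.5,0,0,0,1]
    - [-0.093,-0.058,0.5,0,0,0,1]

```text
time_s: 6.52
position: [0.5114, -0.1127, 0.08]
tcp_rot: [[-0.958, 0.287, -0.004], [0.287, 0.958, 0.002], [0.004, 0.0, -1.0]]
force: [0.2, 1.0, 0.3]
opening: 0.005
grasp_force: 0.0
```

Call:
step_arm:
  steps:
    - [0,0,0,0,0,0,1]
    - [0,0,0,0,0,0,1]

```text
time_s: 6.68
position: [0.5132, -0.1132, 0.0828]
tcp_rot: [[-0.958, 0.287, 0.002], [0.287, 0.958, -0.001], [-0.002, -0.0, -1.0]]
force: [0.5, -0.3, -0.1]
opening: 0.005
grasp_force: 0.0
```

```bash
python3 st.py
```

```text
t 6.6833 tcp sc [-0.0534  0.0374] tipz 0.0578 F [ 0.5  -0.26 -0.06]
blue (163, 199, 108, 53) [[-0.0804, -0.0568], [-0.0803, 0.0082], [-0.0459, 0.0068], [-0.0459, -0.0614]]
orange [306 210  36  15 442] [[-0.0617, 0.0403], [-0.0674, 0.0283], [-0.0566, 0.0531]]
```

Call:
step_arm:
  steps:
    - [0.005,0.009,0,0,0,0,1]
    - [0.005,0.009,0.03,0,0,0,1]
    - [0.005,0.009,0.06,0,0,0,1]
    - [0.005,0.009,0.09,0,0,0,1]
    - [0.005,0.009,0.09,0,0,0,1]
    - [0.005,0.009,0.09,0,0,0,1]

```text
time_s: 7.23
position: [0.5109, -0.1094, 0.0539]
tcp_rot: [[-0.958, 0.287, -0.002], [0.287, 0.958, 0.001], [0.002, 0.0, -1.0]]
force: [-0.0, -0.9, -0.2]
opening: 0.006
grasp_force: 0.0
```

Call:
step_arm:
  steps:
    - [0,0,0.01,0,0,0,1]
    - [0,0,0.018,0,0,0,1]
    - [0,0,0.024,0,0,0,1]
    - [0,0,0.024,0,0,0,1]
    - [0,0,0.024,0,0,0,1]

```text
time_s: 7.65
position: [0.5117, -0.1098, 0.048]
tcp_rot: [[-0.958, 0.287, 0.0], [0.287, 0.958, -0.0], [-0.0, -0.0, -1.0]]
force: [-0.1, 1.2, 3.4]
opening: 0.009
grasp_force: 1.8
```

```bash
python3 st.py
```

```text
t 7.65 tcp sc [-0.0558  0.0403] tipz 0.023 F [-0.09  1.15  3.35]
blue (122, 220, 132, 85) [[-0.0806, -0.0562], [-0.0805, 0.0082], [-0.0335, 0.0056], [-0.0335, -0.0641]]
```

The force of 3.4 N means roughly 4 mm of travel. Pressing to the bottom and holding.

Call:
step_arm:
  steps:
    - [0,0,0.005,0,0,0,1]
    - [0,0,0.009,0,0,0,1]
    - [0,0,0.009,0,0,0,1]
    - [0,0,0.009,0,0,0,1]

```text
time_s: 8.03
position: [0.5118, -0.1098, 0.0463]
tcp_rot: [[-0.958, 0.286, 0.001], [0.286, 0.958, -0.0], [-0.001, -0.0, -1.0]]
force: [-2.6, 1.5, 12.5]
opening: 0.005
grasp_force: 6.4
```

Force is 12.5 N, so the key has bottomed. Holding over 1 s.

Call:
step_arm:
  steps:
    - [0,0,0,0,0,0,1]
    - [0,0,0,0,0,0,1]
    - [0,0,0,0,0,0,1]
    - [0,0,0,0,0,0,1]
    - [0,0,0,0,0,0,1]
    - [0,0,0,0,0,0,1]
    - [0,0,0,0,0,0,1]
    - [0,0,0,0,0,0,1]

```text
time_s: 8.7
position: [0.5117, -0.1098, 0.0463]
tcp_rot: [[-0.958, 0.286, 0.001], [0.286, 0.958, -0.0], [-0.001, -0.0, -1.0]]
force: [-2.1, 0.4, 12.8]
opening: 0.006
grasp_force: 6.3
```

Call:
step_arm:
  steps:
    - [0,0,0,0,0,0,1]
    - [0,0,0,0,0,0,1]
    - [0,0,0,0,0,0,1]
    - [0,0,0,0,0,0,1]
    - [0,0,0,0,0,0,1]
    - [0,0,0,0,0,0,1]

```text
time_s: 9.2
position: [0.5117, -0.1098, 0.0463]
tcp_rot: [[-0.958, 0.286, 0.001], [0.286, 0.958, -0.0], [-0.001, -0.0, -1.0]]
force: [-2.2, 0.7, 12.2]
opening: 0.01
grasp_force: 6.3
```

Call:
step_arm:
  steps:
    - [0,0,-0.02,0,0,0,1]
    - [0,0,-0.06,0,0,0,1]
    - [0,0,-0.12,0,0,0,1]
    - [0,0,-0.2,0,0,0,1]
    - [0,0,-0.3,0,0,0,1]
    - [0,0,-0.3,0,0,0,1]
    - [0,0,-0.3,0,0,0,1]

```text
time_s: 9.78
position: [0.5127, -0.1102, 0.1364]
tcp_rot: [[-0.958, 0.287, 0.004], [0.286, 0.958, -0.002], [-0.004, -0.001, -1.0]]
force: [-0.1, 0.2, -0.8]
opening: 0.004
grasp_force: 0.0
```

```bash
python3 st.py
```

```text
t 9.7833 tcp sc [-0.0547  0.0402] tipz 0.1114 F [-0.08  0.17 -0.83]
blue (196, 185, 83, 56) [[-0.0798, -0.0561], [-0.0798, 0.0088], [-0.0331, 0.0072], [-0.0331, -0.061]]
orange [305 194  30  30 694] [[-0.0548, 0.0404], [-0.0678, 0.028], [-0.0405, 0.0542]]
```

Call:
step_arm:
  steps:
    - [0,-0.13,0,0,0,0,1]
    - [0,-0.26,0,0,0,0,1]
    - [0,-0.32,0,0,0,0,1]
    - [0,-0.32,0,0,0,0,1]
    - [0,-0.32,0.08,0,0,0,1]
    - [0,-0.32,0.14,0,0,0,1]
    - [0,-0.32,0.18,0,0,0,1]
    - [0,-0.32,0.18,0,0,0,1]

```text
time_s: 10.5
position: [0.4818, -0.1995, 0.0777]
tcp_rot: [[-0.958, 0.287, -0.007], [0.287, 0.958, 0.005], [0.008, 0.003, -1.0]]
force: [-0.5, 0.0, 1.0]
opening: 0.011
grasp_force: 0.0
```

```bash
python3 st.py
```

```text
t 10.5 tcp sc [-0.0588 -0.0542] tipz 0.0527 F [-0.52  0.04  0.98]
blue (314, 210, 108, 41) [[-0.0805, -0.0573], [-0.0804, 0.0065], [-0.0544, 0.0087], [-0.0545, -0.0574]]
orange [439 220  30   5 120] [[-0.0659, 0.0363], [-0.0676, 0.0265], [-0.064, 0.0472]]
```

Call:
step_arm:
  steps:
    - [0,0.02,0,0,0,0,1]
    - [0,0.045,0,0,0,0,1]
    - [0,0.075,0,0,0,0,1]
    - [0,0.105,0,0,0,0,1]
    - [0,0.135,0,0,0,0,1]
    - [0,0.165,0,0,0,0,1]
    - [0,0.195,0,0,0,0,1]
    - [0,0.22,0,0,0,0,1]

```text
time_s: 11.22
position: [0.5037, -0.1375, 0.0815]
tcp_rot: [[-0.958, 0.286, 0.001], [0.286, 0.958, -0.001], [-0.001, -0.0, -1.0]]
force: [-0.0, -1.2, 1.0]
opening: 0.003
grasp_force: 0.9
```

Call:
step_arm:
  steps:
    - [0,0.01,0,0,0,0,1]
    - [0,0.02,0,0,0,0,1]
    - [0,0.025,0,0,0,0,1]
    - [0,0.025,0,0,0,0,1]
    - [0,0.025,0,0,0,0,1]

```text
time_s: 11.63
position: [0.5047, -0.1309, 0.0808]
tcp_rot: [[-0.958, 0.287, -0.001], [0.287, 0.958, 0.001], [0.001, 0.001, -1.0]]
force: [0.1, -0.1, -0.0]
opening: 0.005
grasp_force: 0.0
```

```bash
python3 st.py
```

```text
t 11.6333 tcp sc [-0.0565  0.018 ] tipz 0.0558 F [ 0.14 -0.12 -0.02]
blue (287, 205, 107, 46) [[-0.0803, -0.0014], [-0.0802, 0.0627], [-0.0506, 0.0645], [-0.0507, -0.0022]]
```

Call:
step_arm:
  steps:
    - [0,0.01,0,0,0,0,1]
    - [0,0.018,0,0,0,0,1]
    - [0,0.024,0,0,0,0,1]
    - [0,0.024,0,0,0,0,1]
    - [0,0.024,0,0,0,0,1]

```text
time_s: 12.1
position: [0.5073, -0.1241, 0.081]
tcp_rot: [[-0.958, 0.287, 0.0], [0.287, 0.958, 0.0], [0.0, 0.0, -1.0]]
force: [-0.5, -0.3, -0.2]
opening: 0.003
grasp_force: 0.0
```

Call:
step_arm:
  steps:
    - [0,0.003,0,0,0,0,1]
    - [0,0.006,0,0,0,0,1]
    - [0,0.006,0,0,0,0,1]
    - [0,0.006,0,0,0,0,1]

```text
time_s: 12.43
position: [0.5078, -0.1226, 0.081]
tcp_rot: [[-0.958, 0.287, 0.0], [0.287, 0.958, 0.0], [-0.0, 0.0, -1.0]]
force: [-0.7, -0.2, -1.4]
opening: 0.006
grasp_force: 0.4
```

```bash
python3 st.py
```

```text
t 12.4333 tcp sc [-0.0559  0.0269] tipz 0.056 F [-0.69 -0.21 -1.39]
blue (286, 204, 107, 48) [[-0.0802, 0.0069], [-0.0802, 0.0709], [-0.0492, 0.0729], [-0.0493, 0.006]]
```

Call:
step_arm:
  steps:
    - [0,0.004,0,0,0,0,1]
    - [0,0.007,0,0,0,0,1]
    - [0,0.007,0,0,0,0,1]
    - [0,0.007,0,0,0,0,1]

```text
time_s: 12.82
position: [0.5082, -0.1211, 0.0811]
tcp_rot: [[-0.958, 0.286, -0.0], [0.286, 0.958, -0.001], [0.0, -0.001, -1.0]]
force: [-1.8, -5.6, -1.2]
opening: 0.005
grasp_force: 2.5
```

Call:
step_arm:
  steps:
    - [0,-0.02,0,0,0,0,1]
    - [0,-0.06,0,0,0,0,1]
    - [0,-0.06,-0.1,0,0,0,1]
    - [0,-0.06,-0.2,0,0,0,1]
    - [0.1,-0.06,-0.35,0,0,0,1]
    - [0.1,-0.06,-0.5,0,0,0,1]
    - [0.1,-0.06,-0.5,0,0,0,1]
    - [0.1,-0.06,-0.5,0,0,0,1]

```text
time_s: 13.48
position: [0.4761, -0.1306, 0.2352]
tcp_rot: [[-0.958, 0.287, 0.009], [0.287, 0.958, -0.004], [-0.009, -0.001, -1.0]]
force: [0.5, 0.3, -0.2]
opening: 0.005
grasp_force: 0.0
```

```bash
python3 st.py w4; python3 - <<'E'
from rig import *
import cv2
cv2.imwrite("pics/top1.png",capture("top")["image"][:,:,::-1])
E
```

```text
t 13.4833 tcp sc [-0.084   0.0102] tipz 0.2102 F [ 0.54  0.33 -0.23]
blue (318, 193, 56, 43) [[-0.0797, 0.0089], [-0.0797, 0.0723], [-0.0277, 0.0748], [-0.0278, 0.0088]]
```

View pics/w4.png

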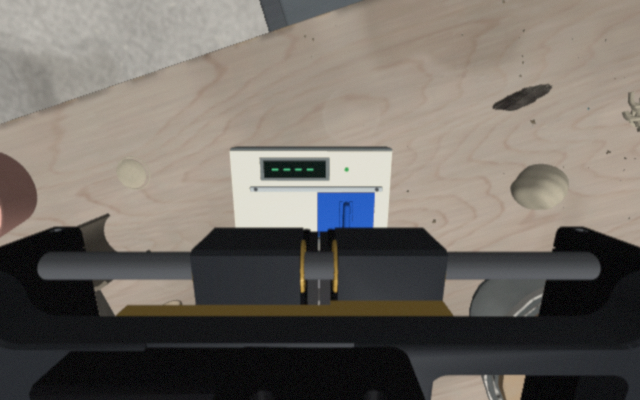

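The shutter, at (318–374, 193–236), is against its closed stop (5.6 N reaction, centre at 0.041). The arm is clear and the clay ball and stamp look undisturbed. Handing in.

```bash
python3 -c "
from rig import *
print(hand_in())"
```

```text
the job is handed in; nothing more can be done
None
```

The job is handed in, with no verdict returned: I slid the shutter open about 66 mm, held the tare key at its bottom for over a second, saw it come back up, and closed the shutter to its stop without touching the pot or clay pieces.

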